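# Find the hidden catch of the key drawer

### The job

The spare keys are in the grey metal box's drawer, which is held shut by a hidden catch: one of the four identical steel plates sunk in the box's flat top. Feel across the plates with a fingertip for the one that gives, press that one down until the drawer springs out, and let it come back up. Pick nothing up and leave the things on and around the box where they stand.

Things in the scene. Friction and masses are not known exactly. Their poses are not given: they have to be found in the camera images.
- case: low grey metal drawer box screwed to the counter, 250 mm wide (its y), 150 deep, 60 high; origin under its centre on the counter, x from front (robot side) to back, y to its left, z up. In its flat top, 25 mm in front of the middle, a row along y of four identical 50x50 steel plates, sunk 2 mm, 6 mm apart: three rigid blanks and, at any of the four places, the catch. Two thread reels stand on the ledge behind
- spot_1 (a point): centre of the upper face of the first of the four plates, counted from the box's left (+y) end; 2 mm below the surrounding top, 58 mm above the counter; z up, axes as the box's
- spot_2 (a point): centre of the upper face of the second of the four plates, counted from the box's left (+y) end; 2 mm below the surrounding top, 58 mm above the counter; z up, axes as the box's
- spot_3 (a point): centre of the upper face of the third of the four plates, counted from the box's left (+y) end; 2 mm below the surrounding top, 58 mm above the counter; z up, axes as the box's
- spot_4 (a point): centre of the upper face of the fourth of the four plates, counted from the box's left (+y) end; 2 mm below the surrounding top, 58 mm above the counter; z up, axes as the box's
- catch (a joint): how far the catch plate is pushed down, m: 0 at rest, 0.006 at its stop. It sinks straight down under about 2 N at first and 4 N at the stop, frees the drawer from about 0.0035 on, and springs back up when let go
- drawer (a joint): how far the drawer stands out of the box's front, m: 0 shut and latched, 0.045 fully out. Once freed, its own spring drives it out within about a second and it stays out. Its grey front covers the whole front of the box, 250 mm wide, 46 high, 8 thick
- thread_navy: loose reel of navy sewing thread standing on the box's rear ledge, 28 mm across, 48 high; origin at the centre of its underside, z up
- thread_white: loose reel of white sewing thread standing on the box's rear ledge, 28 mm across, 48 high; origin at the centre of its underside, z up
- button_box: loose small pale cardboard box, 55x85x30 mm, on the counter beside the right end of the metal box; origin at the centre of its underside, z up
- mouse: loose black computer mouse, 105x61x35 mm, on the counter beside the left end of the metal box; origin at the centre of its underside, z up
- pin_tin: loose round red tin, 69 mm across, 26 high, on the counter farther left; origin at the centre of its underside, z up
Things that resemble listed ones, but are neither listed nor needed, are in the scene too. What is shaped like the thread_white but black is not meant.

How it is judged (in metres and radians):
On the way:
1. the catch plate is pressed down far enough to free the drawer (more than 3 mm) (value of joint catch above 0.003 m), for 0.05 s.
At the end, for the whole second after the job is handed in: the drawer stands out more than 35 mm, the catch plate is back up (within 1.5 mm), and the loose things are at rest (under 20 mm/s) (value of joint drawer above 0.035 m and value of joint catch below 0.0015 m and linear speed of each of thread_navy, thread_white, button_box, mouse, pin_tin below 0.02 m/s); the robot touches nothing.
It fails at once if a loose thing on or around the box is moved more than 20 mm, picked up included (distance of any of thread_navy, thread_white, button_box, mouse, pin_tin from where it was at the start of the episode above 0.02 m).
It also fails if it takes over 48 s, if anything falls off the work surface, if the arm or the gripper's body presses on something with over 40 N, if the wrist force passes 120 N, or if a joint passes its speed limit or range.

### The arm

A 7-joint arm with a two-finger parallel gripper is mounted at the origin on a cart in front of the work surface, level with it; the furniture and walls round the work are solid. World frame = base frame: x ahead of the robot, y to its left, z up, the work surface at z = 0. Lengths are in mm, angles in rad, forces in N, time in s.
With the tool pointing down it reaches from about 400 to 875 mm from the base axis. Payload 4.4 kg.
Tool frame: the origin (TCP) lies at the very end of the fingers, on their centre line; the grasp point (between the pads) lies 19 mm behind it; y points along the fingers, z is the direction in which the jaws open and shut, and the axes are right-handed (so a half turn about y gives the same grasp; the last joint's range is limited). The gripper opens to 85 mm and grips with 20 to 120 N. Pads are 22 mm wide; open, the fingers measure 114 mm over their backs; the gripper's body (76 mm by 85 mm) begins 54 mm behind the grasp point. The pads swing forward as they close: fully open they stand 13 mm farther back than shut.
Start: joints at [-1.258, 0.628, 0.038, 1.517, -0.027, 0.996, -0.02], TCP at [240.351, 603.945, 231.313] pointing down, gripper open.
Joint ranges: [-3.06, 3.06], [-0.37, 2.12], [-1.25, 1.32], [0.18, 2.47], [-1.1, 4.24], [0.23, 1.98], [-2.94, 2.94]. Speed limits (rad/s): [2.57, 2.57, 3.14, 3.14, 3.14, 3.14, 3.14].

### API

Orientations are given as [roll, pitch, yaw] about the fixed x, y, z axes, in that order (R = Rz(yaw) Ry(pitch) Rx(roll)).
In Python, from cell import ctrl, imaging, finish_job gives the robot as it stands.
- The arm moves only by the shell command python3 -m inch 'ROWS'. ROWS is JSON, one flat list of numbers, 7 for each row, row after row: the opening, from 0 (shut) to 1 (fully open), then the shift along the tool's x, y, z in cm, then the turn, a rotation vector about the tool's x, y, z in degrees. A call has 1 to 12 rows; each row is the pose to reach, as a shift and turn from the pose commanded when the call began, along the tool's axes at that moment; what a row does not reach only later rows make up. A row lasts 1/10 s, in which the tool goes at most 50 mm and 8.59 degrees, less where a joint would pass 70% of its speed; a pose out of reach is approached as far as the arm can. A call with a gripper value outside its range is refused whole. The fingers move at their own pace and stop on an object; the grip force is fixed at half the most. Time passes only in rows, so rows that repeat a pose let the fingers close. It gives the time, the measured TCP pose, the force and the opening at its end, in the units of the state.
- ctrl.read_state(): the state, without advancing time (a new reading comes with each control period).
- imaging.get_image(name): name is "scene" or "top" or "wrist"; returns a dict with "img" (420x560x3 uint8, red, green, blue), "fx", "fy", "cx", "cy" (pixels), "R" (3x3) and "t" (3): a world point X has camera coordinates R X + t. Camera axes: x right, y down, z forward; pixel columns grow to the right and rows downward; lengths in mm; the calibration is good to about 2 mm. A picture is of the moment at which its call begins. There is no depth.
- finish_job(): hands the job in, once; it reports no verdict.
The state is a dict: "clock": time; "qpos": joint angles; "qd": joint speeds; "tau": joint torques, N m; "eef_pos": TCP position; "tool_rot": TCP orientation; "force": force on the tool from outside, world axes, zero at the start; "torque": the same for the moment, N m; "width": finger opening in mm.
Only numpy, scipy, OpenCV 4.12 (cv2) and the standard library are available. Lean on these libraries where they do the work, as an engineer would, in place of code of your own. Each camera call takes 0.05 s, during which the arm holds its last target.

## Working session

There is one attempt and no reset: what is moved stays moved. The work goes in short steps, Python scripts to look and compute and a shell command to move; the robot and the scene stay as the last step left them, time stands still between calls to the robot, and variables do not carry over. Pictures are saved under pics/ and viewed, and the job is handed in when it is done.

```bash
mkdir -p pics; ls; python3 - <<'E'
from cell import ctrl, imaging
import cv2
s=ctrl.read_state()
print({k:s[k] for k in ("clock","eef_pos","tool_rot","force","width")})
for n in("scene","top","wrist"):
    d=imaging.get_image(n); cv2.imwrite(f"pics/{n}0.png",d["img"][:,:,::-1]); print(n,d["fx"],d["cx"],d["cy"],d["R"],d["t"])
E
```

```text
pics
{'clock': 0.0, 'eef_pos': array([240.09832103, 603.35278241, 230.37320039]), 'tool_rot': array([-1.57271379e+00, -2.26047414e-05, -3.78795467e-01]), 'force': array([0.10627552, 0.00809682, 0.94361443]), 'width': 85.22620680913047}
scene 437.5596204727529 277.3561384265128 207.43577556688047 [[ 0.46238383 -0.88627939 -0.02664647]
 [-0.36014275 -0.1602602  -0.91902876]
 [ 0.81024588  0.43454058 -0.39328882]] [-257.87534752  295.8829253   809.67345129]
top 541.7461759285661 284.91717113299234 207.68711647125926 [[ 7.65994329e-05 -9.99853147e-01 -1.71370484e-02]
 [-9.88684787e-01  2.49497197e-03 -1.49987221e-01]
 [ 1.50007951e-01  1.69546280e-02 -9.88539405e-01]] [  43.40535715  598.64799297 1429.69804387]
wrist 344.1667097287581 280.4164632682788 209.80061223806499 [[ 0.36908608  0.92939375 -0.00165228]
 [ 0.87881882 -0.3484219   0.32600561]
 [ 0.30241188 -0.12177619 -0.94536639]] [-648.94256859  -43.8905077   380.79666978]
```

View pics/scene0.png

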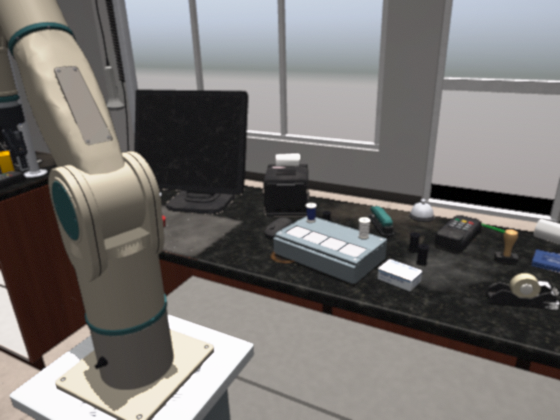

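View pics/top0.png

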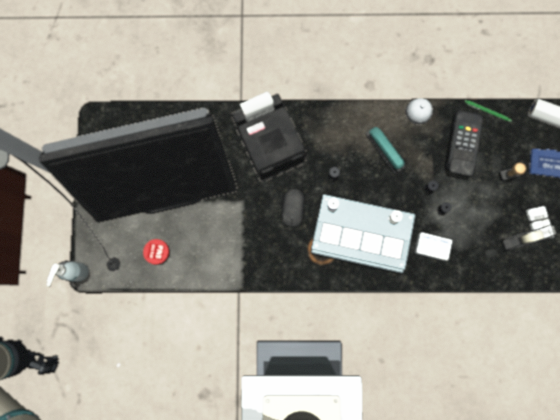

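View pics/wrist0.png

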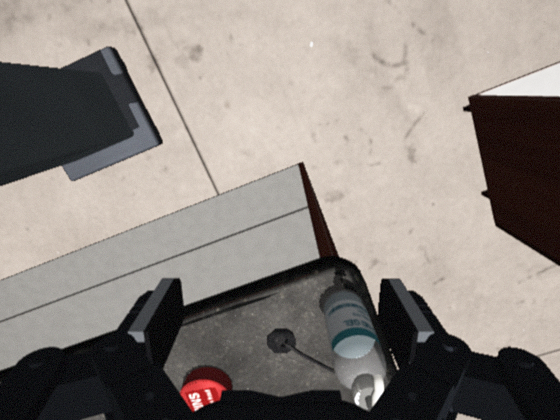

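```bash
cat > h.py <<'E'
import numpy as np, cv2
from cell import ctrl, imaging
def ray(d,u,v,z):
    R=np.array(d["R"]);t=np.array(d["t"]);c=-R.T@t
    r=R.T@np.array([(u-d["cx"])/d["fx"],(v-d["cy"])/d["fy"],1]); return c+r*(z-c[2])/r[2]
def tri(obs):
    A=[];b=[]
    for d,u,v in obs:
        R=np.array(d["R"]);t=np.array(d["t"]);c=-R.T@t
        r=R.T@np.array([(u-d["cx"])/d["fx"],(v-d["cy"])/d["fy"],1]);r/=np.linalg.norm(r)
        P=np.eye(3)-np.outer(r,r);A.append(P);b.append(P@c)
    A=np.vstack(A);b=np.hstack(b);x=np.linalg.lstsq(A,b,rcond=None)[0];return x,np.linalg.norm(A@x-b)
E
python3 - <<'E'
from h import *
for n,(x0,y0,x1,y1) in dict(top=(290,180,470,290),scene=(255,195,435,305)).items():
    d=imaging.get_image(n);im=d["img"][:,:,::-1]
    c=cv2.resize(im[y0:y1,x0:x1],None,fx=4.4,fy=4.4,interpolation=cv2.INTER_CUBIC);cv2.imwrite(f"pics/{n}_crop.png",c)
    m=(im[y0:y1,x0:x1].min(2)>225).astype(np.uint8)
    k,l,st,ce=cv2.connectedComponentsWithStats(m)
    for i in range(1,k):
        if st[i,4]>30: print(n,st[i],ce[i]+[x0,y0],ray(d,*(ce[i]+[x0,y0]),58).round(1))
E
```

```text
top [ 32  17  19  16 174] [330.82758621 203.0862069 ] [609.1 -81.5  58. ]
top [100  31  13  11 117] [396.41880342 215.79487179] [ 574.  -256.9   58. ]
top [ 30  43  22  23 374] [330.31016043 233.76470588] [525.9 -79.   58. ]
top [ 50  48  22  22 375] [350.776 238.352] [ 513.5 -133.5   58. ]
top [ 71  52  22  22 374] [371.35026738 242.74064171] [ 501.7 -188.    58. ]
top [107  53  12   6  37] [402.94594595 235.32432432] [ 521.4 -272.6   58. ]
top [127  53  35  26 639] [433.85915493 245.88106416] [ 493.1 -353.6   58. ]
top [ 92  57  22  22 375] [392.144 247.296] [ 489.5 -242.9   58. ]
top [24 62 25 11 82] [323.47560976 247.2804878 ] [489.7 -60.4  58. ]
scene [162   9  12   6  48] [422.58333333 206.47916667] [ 836.5 -348.1   58. ]
scene [105  23  10   4  34] [364.26470588 219.55882353] [ 675.3 -218.1   58. ]
scene [ 33  32  21  10 128] [297.9140625 231.640625 ] [527.9 -79.9  58. ]
scene [ 49  38  22  10 139] [314.82733813 237.41007194] [ 515.4 -134.5   58. ]
scene [ 67  44  23  11 153] [332.91503268 243.58823529] [ 502.9 -189.7   58. ]
scene [ 85  50  24  11 168] [351.80952381 249.98809524] [ 490.8 -243.7   58. ]
scene [125  65  41  20 402] [400.05721393 269.58208955] [ 448.8 -371.5   58. ]
```

View pics/top_crop.png

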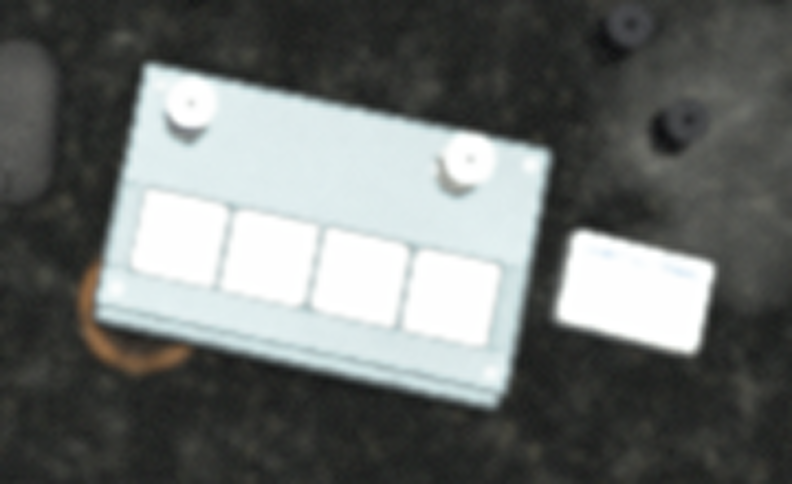

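View pics/scene_crop.png

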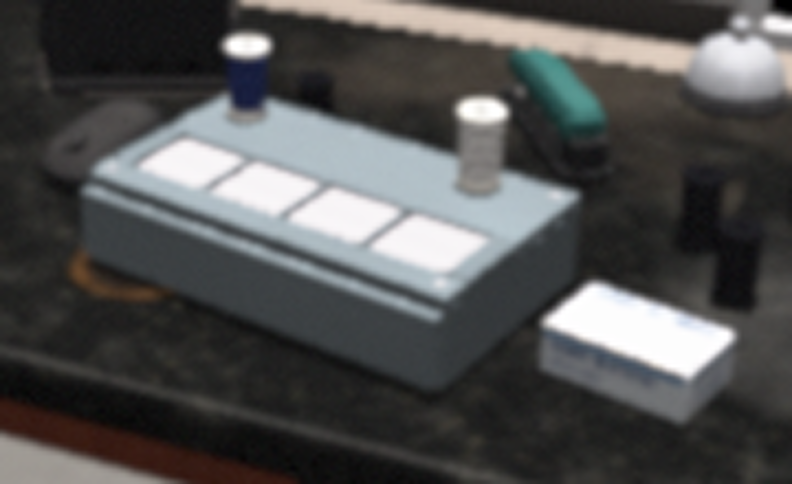

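The top view shows the four plates at about (330,234), (351,238), (371,243) and (392,247). The scene view agrees to within 2 mm. Things that could be confused: the navy reel at (331,203) and white reel at (396,216) are on the ledge. The two black reels at (433,186) and (445,209), the dark reel at (335,172) and the button box at (434,246) are all off the box. My targets are the four white squares in the front half of the box top, and the crop confirms them.

```bash
python3 - <<'E'
from h import *
from scipy.spatial.transform import Rotation as Ro
T=imaging.get_image("top");S=imaging.get_image("scene")
for a,b in zip([(330.31,233.76),(350.78,238.35),(371.35,242.74),(392.14,247.3)],[(297.91,231.64),(314.83,237.41),(332.92,243.59),(351.81,249.99)]):
    x,e=tri([(T,*a),(S,*b)]);print(x.round(1),round(e,1))
s=ctrl.read_state();print(s["clock"],s["eef_pos"])
R=Ro.from_euler("xyz",s["tool_rot"]).as_matrix()
p0=np.array([240.35,603.95,231.3])
print("shift",R.T@(np.array([526.8,-79.5,131])-p0)/10, "turn",np.degrees(-(-.2204-s["tool_rot"][2])))
E
```

```text
[526.3 -79.7  58.6] 1.1
[ 513.9 -134.2   58.5] 1.3
[ 502.1 -188.9   58. ] 1.4
[ 489.7 -243.4   58.4] 0.9
0.35 [240.2894054  603.84068863 231.11885352]
shift [ 51.88826718  10.0482676  -52.90383727] turn -9.074880184362188
```

```bash
python3 -m inch '[0,2,0,-2,0,0,0, 0,5,0,-5,0,-1,0, 0,8.5,0,-8.7,0,-2,0, 0,12,0,-12.2,0,-3,0, 0,51.9,0,-52.9,0,-9.1,0, 0,51.9,0,-52.9,0,-9.1,0, 0,51.9,0,-52.9,0,-9.1,0, 0,51.9,0,-52.9,0,-9.1,0, 0,51.9,0,-52.9,0,-9.1,0, 0,51.9,0,-52.9,0,-9.1,0, 0,51.9,0,-52.9,0,-9.1,0, 0,51.9,0,-52.9,0,-9.1,0]'
```

```text
clock: 1.55
eef_pos: [461.7, 75.8, 231.7]
tool_rot: [-1.57, -0.001, -0.22]
force: [1.0, 0.1, 0.0]
width: 0.1
```

```bash
python3 -m inch '[0,0,0,0,0,0,0, 0,0,0,0,0,0,0, 0,0,0,0,0,0,0]'; cat >> h.py <<'E'
from scipy.spatial.transform import Rotation as Ro
P={1:(526.5,-79.6),2:(514.1,-134.1),3:(502.2,-188.9),4:(489.9,-243.4)}
def to(x,y,z):
    s=ctrl.read_state();R=Ro.from_euler("xyz",s["tool_rot"]).as_matrix()
    print(s["clock"],s["eef_pos"].round(1),s["tool_rot"].round(4),"F",np.round(s["force"],2),"shift cm",(R.T@(np.array([x,y,z])-s["eef_pos"])/10).round(2))
E
python3 -c "
from h import *
to(*P[1],100)"
```

```text
clock: 1.85
eef_pos: [460.6, 78.9, 231.3]
tool_rot: [-1.57, 0.001, -0.218]
force: [-0.7, -0.5, 0.7]
width: -0.4
1.85 [460.6  78.9 231.3] [-1.5702e+00  6.0000e-04 -2.1830e-01] F [-0.65 -0.48  0.66] shift cm [  9.87  13.11 -14.06]
```

```bash
python3 -m inch '[0,9.9,0,-14,0,0,0, 0,9.9,0,-14,0,0,0, 0,9.9,0,-14,0,0,0, 0,9.9,0,-14,0,0,0, 0,9.9,10,-14,0,0,0, 0,9.9,15.5,-14,0,0,0, 0,9.9,15.5,-14,0,0,0, 0,9.9,15.5,-14,0,0,0, 0,9.9,15.5,-14,0,0,0]'
python3 - <<'E'
from h import *
to(*P[1],58)
d=imaging.get_image("wrist");cv2.imwrite("pics/w1.png",d["img"][:,:,::-1])
R=np.array(d["R"]);t=np.array(d["t"])
for k,p in P.items():
    c=R@np.array([*p,58])+t;print(k,(c[:2]/c[2]*d["fx"]+[d["cx"],d["cy"]]).round())
E
```

```text
clock: 2.75
eef_pos: [526.6, -78.8, 75.8]
tool_rot: [-1.571, 0.003, -0.217]
force: [-0.2, 0.5, 1.1]
width: -0.1
2.75 [526.6 -78.8  75.8] [-1.5705  0.0028 -0.2174] F [-0.2   0.52  1.06] shift cm [ 0.01  1.78 -0.08]
1 [279. 260.]
2 [172. 260.]
3 [ 64. 260.]
4 [-44. 260.]
```

View pics/w1.png

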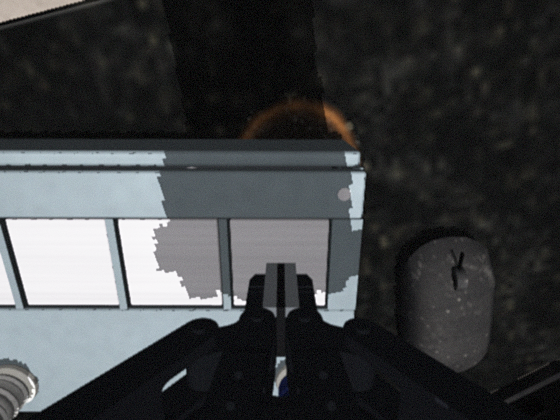

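Wrist view: the first plate is centred at about (279,262), under the shut fingertips, where I predicted. Next I descend gently.

```bash
python3 -m inch '[0,0,1,-0.1,0,0,0, 0,0,1.5,-0.1,0,0,0, 0,0,1.6,-0.1,0,0,0, 0,0,1.7,-0.1,0,0,0, 0,0,1.7,-0.1,0,0,0]'
python3 -m inch '[0,0,0.1,0,0,0,0, 0,0,0.1,0,0,0,0]'
python3 -m inch '[0,0,0.1,0,0,0,0, 0,0,0.1,0,0,0,0]'
```

```text
clock: 3.3
eef_pos: [527.1, -81.6, 59.7]
tool_rot: [-1.571, -0.001, -0.22]
force: [0.1, -0.0, -0.4]
width: -0.1
clock: 3.5
eef_pos: [526.9, -81.6, 58.3]
tool_rot: [-1.571, -0.0, -0.22]
force: [-0.1, -0.0, -0.2]
width: -0.3
clock: 3.7
eef_pos: [527.0, -81.6, 58.1]
tool_rot: [-1.571, -0.0, -0.22]
force: [-1.0, 0.2, 6.6]
width: 0.4
```

```bash
python3 -m inch '[0,0,0.05,0,0,0,0, 0,0,0.05,0,0,0,0]'
python3 -m inch '[0,0,-1.2,0,0,0,0, 0,0,-1.2,0,0,0,0, 0,0,-1.2,0,0,0,0]'
python3 -c "
from h import *
to(*P[2],62)"
```

```text
clock: 3.9
eef_pos: [527.0, -81.6, 58.1]
tool_rot: [-1.571, -0.0, -0.22]
force: [-2.4, 0.5, 13.3]
width: -0.0
clock: 4.2
eef_pos: [527.3, -81.6, 69.1]
tool_rot: [-1.571, -0.001, -0.22]
force: [0.3, 0.8, 0.6]
width: 0.4
4.2 [527.3 -81.6  69.1] [-1.5707e+00 -9.0000e-04 -2.1990e-01] F [0.35 0.84 0.56] shift cm [-0.14  0.71 -5.42]
```

Plate 1 is rigid: 13 N with no travel. On to plate 2.

```bash
python3 -m inch '[0,-0.1,0,-2.7,0,0,0, 0,-0.1,0,-5.4,0,0,0, 0,-0.1,0,-5.4,0,0,0, 0,-0.1,0.8,-5.4,0,0,0, 0,-0.1,1,-5.4,0,0,0, 0,-0.1,1,-5.4,0,0,0]'
python3 -m inch '[0,0,0.1,0,0,0,0, 0,0,0.1,0,0,0,0]'
python3 -m inch '[0,0,0.1,0,0,0,0, 0,0,0.1,0,0,0,0]'
python3 -m inch '[0,0,0.05,0,0,0,0, 0,0,0.05,0,0,0,0]'
```

```text
clock: 4.8
eef_pos: [514.1, -132.8, 58.2]
tool_rot: [-1.57, 0.001, -0.218]
force: [0.3, 0.1, 0.6]
width: 0.2
clock: 5.0
eef_pos: [514.2, -132.7, 58.1]
tool_rot: [-1.57, 0.0, -0.218]
force: [-2.7, 1.1, 7.2]
width: 0.3
clock: 5.2
eef_pos: [514.2, -132.7, 58.0]
tool_rot: [-1.57, 0.0, -0.218]
force: [-2.9, 1.1, 16.6]
width: -0.3
clock: 5.4
eef_pos: [514.2, -132.7, 58.0]
tool_rot: [-1.57, 0.0, -0.218]
force: [-4.3, 1.8, 21.4]
width: -0.1
```

Plate 2 is rigid as well: 21 N at z = 58.0. On to plate 3.

```bash
python3 -m inch '[0,0,-1.2,0,0,0,0, 0,0,-1.2,0,0,0,0, 0,0,-1.2,0,0,0,0]'
python3 -c "
from h import *
to(*P[3],60)"
```

```text
clock: 5.7
eef_pos: [514.5, -133.5, 68.2]
tool_rot: [-1.571, -0.0, -0.219]
force: [0.3, -0.4, 0.3]
width: 0.3
5.7 [ 514.5 -133.5   68.2] [-1.5706e+00 -4.0000e-04 -2.1910e-01] F [ 0.27 -0.44  0.27] shift cm [ 0.    0.82 -5.67]
```

```bash
python3 -m inch '[0,0,0,-2.8,0,0,0, 0,0,0,-5.7,0,0,0, 0,0,0,-5.7,0,0,0, 0,0,0.7,-5.7,0,0,0, 0,0,0.8,-5.7,0,0,0, 0,0,0.8,-5.7,0,0,0]'
python3 -m inch '[0,0,0.1,0,0,0,0, 0,0,0.1,0,0,0,0]'
python3 -m inch '[0,0,0.1,0,0,0,0, 0,0,0.1,0,0,0,0]'
python3 -m inch '[0,0,0.1,0,0,0,0, 0,0,0.1,0,0,0,0]'
```

```text
clock: 6.3
eef_pos: [501.6, -188.1, 59.5]
tool_rot: [-1.57, 0.002, -0.218]
force: [-0.3, 0.3, -0.5]
width: -0.0
clock: 6.5
eef_pos: [501.9, -189.0, 59.2]
tool_rot: [-1.571, 0.0, -0.219]
force: [0.1, -0.2, 1.4]
width: 0.1
clock: 6.7
eef_pos: [501.8, -189.5, 58.3]
tool_rot: [-1.571, -0.0, -0.22]
force: [-0.8, 0.3, 0.3]
width: -0.1
clock: 6.9
eef_pos: [501.9, -189.6, 58.1]
tool_rot: [-1.571, -0.0, -0.22]
force: [-1.9, 1.1, 7.5]
width: -0.0
```

Plate 3 is rigid: 7.5 N with no travel, where the catch gives at 2 to 4 N. On to plate 4.

```bash
python3 -m inch '[0,0,-1.2,0,0,0,0, 0,0,-1.2,0,0,0,0, 0,0,-1.2,0,0,0,0]'
python3 -c "
from h import *
to(*P[4],60)"
```

```text
clock: 7.2
eef_pos: [502.1, -189.8, 69.8]
tool_rot: [-1.571, -0.001, -0.22]
force: [-0.2, -0.0, 0.1]
width: -0.4
7.2 [ 502.1 -189.8   69.8] [-1.5709e+00 -1.2000e-03 -2.2010e-01] F [-0.16 -0.01  0.13] shift cm [-0.02  0.98 -5.5 ]
```

```bash
python3 -m inch '[0,0,0,-2.8,0,0,0, 0,0,0,-5.5,0,0,0, 0,0,0,-5.5,0,0,0, 0,0,0.9,-5.5,0,0,0, 0,0,1,-5.5,0,0,0, 0,0,1,-5.5,0,0,0]'
python3 -m inch '[0,0,0.1,0,0,0,0, 0,0,0.1,0,0,0,0]'
python3 -m inch '[0,0,0.1,0,0,0,0, 0,0,0.1,0,0,0,0]'
python3 -m inch '[0,0,0.1,0,0,0,0, 0,0,0.1,0,0,0,0]'
python3 -m inch '[0,0,0.1,0,0,0,0, 0,0,0.1,0,0,0,0]'
```

```text
clock: 7.8
eef_pos: [489.6, -242.0, 58.6]
tool_rot: [-1.57, 0.001, -0.218]
force: [0.9, -1.0, 0.2]
width: 0.2
clock: 8.0
eef_pos: [490.1, -242.5, 58.2]
tool_rot: [-1.57, 0.0, -0.219]
force: [-0.3, 0.2, 0.8]
width: -0.1
clock: 8.2
eef_pos: [490.0, -242.7, 57.5]
tool_rot: [-1.57, -0.0, -0.219]
force: [0.3, 2.1, 2.6]
width: 0.1
clock: 8.4
eef_pos: [490.1, -242.8, 56.4]
tool_rot: [-1.57, -0.0, -0.22]
force: [-0.3, 1.7, 3.1]
width: 0.2
clock: 8.6
eef_pos: [490.0, -243.0, 55.3]
tool_rot: [-1.57, -0.0, -0.22]
force: [0.4, 3.4, 4.6]
width: -0.1
```

Plate 4 gives: z has fallen from 58 to 55.3 at only 2.6 to 4.6 N. I press further and hold.

```bash
python3 -m inch '[0,0,0.1,0,0,0,0, 0,0,0.2,0,0,0,0, 0,0,0.3,0,0,0,0, 0,0,0.3,0,0,0,0, 0,0,0.3,0,0,0,0, 0,0,0.3,0,0,0,0, 0,0,0.3,0,0,0,0, 0,0,0.3,0,0,0,0]'
python3 -m inch '[0,0,-0.5,0,0,0,0, 0,0,-1,0,0,0,0, 0,0,-3,0,0,0,0, 0,0,-6,0,0,0,0, 0,0,-10,0,0,0,0, 0,0,-14,0,0,0,0, 0,0,-16,0,0,0,0, 0,0,-16,0,0,0,0, 0,0,-16,0,0,0,0, 0,0,-16,0,0,0,0]'
python3 - <<'E'
from h import *
for n,(x0,y0,x1,y1) in dict(top=(290,180,470,290),scene=(255,195,435,305)).items():
    d=imaging.get_image(n);im=d["img"][:,:,::-1]
    cv2.imwrite(f"pics/{n}_end.png",cv2.resize(im[y0:y1,x0:x1],None,fx=4.4,fy=4.4,interpolation=cv2.INTER_CUBIC))
d=imaging.get_image("wrist");cv2.imwrite("pics/w_end.png",d["img"][:,:,::-1])
E
```

```text
clock: 9.4
eef_pos: [489.9, -243.5, 52.4]
tool_rot: [-1.571, -0.0, -0.22]
force: [1.7, 2.0, 4.3]
width: 0.1
clock: 10.4
eef_pos: [488.4, -243.1, 210.9]
tool_rot: [-1.57, 0.003, -0.22]
force: [0.3, 0.8, -0.6]
width: -0.1
```

View pics/scene_end.png

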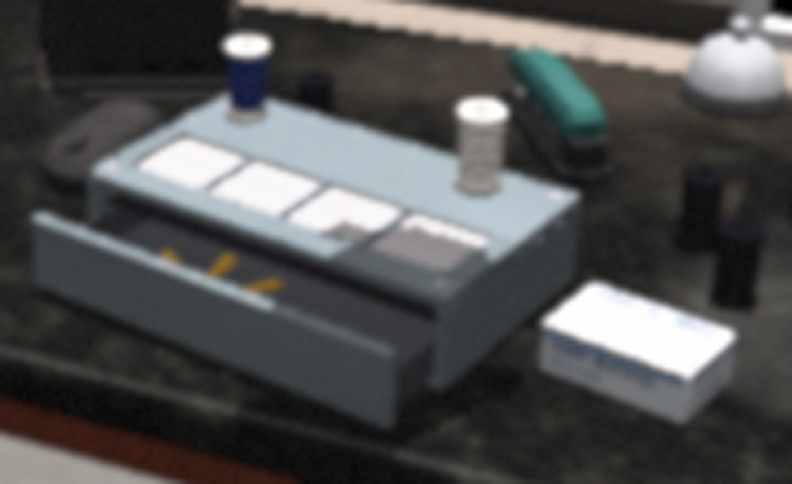

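View pics/w_end.png

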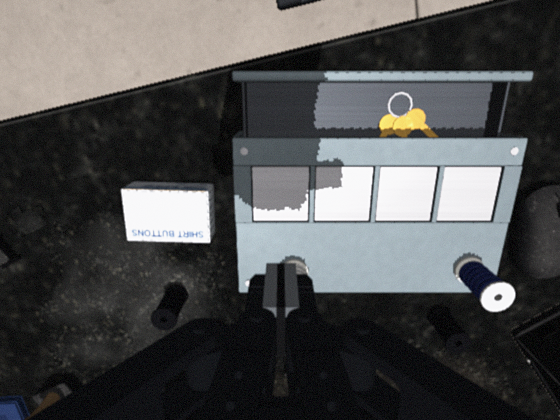

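View pics/top_end.png

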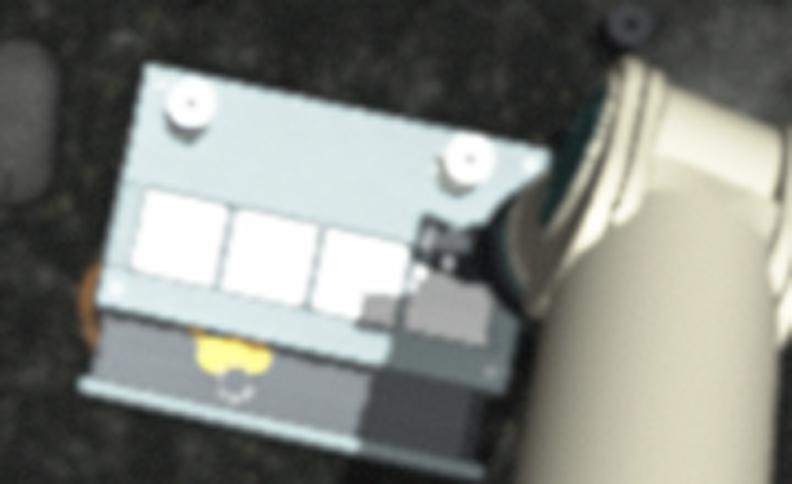

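The drawer is out with the keys visible in it. The reels at (190,105) and (468,160) in the top crop have not moved. I'll check how far out the drawer stands and whether the arm is still, then hand in.

```bash
python3 -m inch '[0,0,0,0,0,0,0, 0,0,0,0,0,0,0, 0,0,0,0,0,0,0, 0,0,0,0,0,0,0, 0,0,0,0,0,0,0]'
python3 - <<'E'
from h import *
d=imaging.get_image("top");b=np.array([np.cos(-.2204),np.sin(-.2204)])
c=np.mean([np.array(p) for p in ((526.5,-79.6),(514.1,-134.1),(502.2,-188.9),(489.9,-243.4))],0)+25*b
f=lambda u,v,z:(ray(d,290+u/4.4,180+v/4.4,z)[:2]-c)@b
print("front outer edge x in box frame (shut: about -75..-83), z 46/52/58:",[round(f(220,422,z),1) for z in(46,52,58)],"before, same edge:",[round(f(300,362,z),1) for z in(46,52,58)])
s=ctrl.read_state();print(s["clock"],s["force"].round(1),np.abs(s["qd"]).max())
E
```

```text
clock: 11.05
eef_pos: [489.7, -243.3, 212.3]
tool_rot: [-1.571, 0.0, -0.22]
force: [-0.2, -0.2, 0.4]
width: -0.1
front outer edge x in box frame (shut: about -75..-83), z 46/52/58: [np.float64(-129.2), np.float64(-129.4), np.float64(-129.7)] before, same edge: [np.float64(-83.1), np.float64(-83.6), np.float64(-84.0)]
11.1 [-0.9 -0.5 -0. ] 0.0016714992295581352
```

The drawer moved about 46 mm, so it is fully out, and the arm is still and clear.

```bash
python3 -c "
from cell import finish_job
print(finish_job())"
```

```text
the job is handed in; nothing more can be done
None
```

The drawer is open and the job is handed in. The catch was plate 4, counted from the left: it sank from 58 to 52.4 mm under about 4 N. I felt the plates in order, and 1, 2 and 3 were rigid at 13, 21 and 7.5 N with no travel.

- **Drawer:** its front edge moved about 46 mm in the top view, so it is fully out, with the keys visible inside.
- **Arm:** it stands still, about 150 mm above the box, with the wrist force near zero at 11 s.
- **Loose things:** the reels, mouse and button box looked unmoved in the pictures, though I didn't measure them. The pin tin was outside the closing crops, but the arm only passed well above it.
- **Catch plate:** I did not measure its return separately; the fingers had left it and it looks level with the other plates. No check failed or disagreed.

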